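Open the seasoning pan and load the shaker

ROBOT

A 6-joint arm with a two-finger parallel gripper is mounted at the origin on the work surface. World frame = base frame: x ahead of the robot, y to its left, z up, the work surface at z = 0. Lengths are in mm, angles in rad, forces in N, time in s.
With the tool pointing down it reaches from about 425 to 925 mm from the base axis. Payload 12.5 kg.
Tool frame: the origin (TCP) lies at the very end of the fingers, on their centre line; the grasp point (between the pads) lies ctrl.hold_point_z behind it (ctrl.hold_point_z is the distance from the TCP to the grasp point, in mm); x points along the fingers, y is the direction in which the jaws open and shut, and the axes are right-handed (so a half turn about x gives the same grasp; the last joint's range is limited). The gripper opens to 85 mm and grips with 20 to 120 N. Pads are 22 mm wide; open, the fingers measure 114 mm over their backs; the gripper's body (76 mm by 85 mm) begins 54 mm behind the grasp point. The pads swing forward as they close: fully open they stand 13 mm farther back than shut.
Start: joints at [1.075, 0.491, 1.559, -0, 1.092, -0.106], TCP at [237.487, 578.139, 231.327] pointing down, gripper open.
Joint ranges: [-3.1, 3.1], [-0.84, 2.19], [0.05, 2.79], [-1.13, 4.28], [0.06, 2.93], [-2.69, 2.69]. Speed limits (rad/s): [2.22, 2.22, 2.79, 3.14, 3.14, 3.14].

INTERFACE

Orientations are given as a rotation vector (axis times angle).
In Python, from bench import get_state, read_camera, camera_model, ctrl, nets gives the robot as it stands.
- The arm moves only by the tool move_arm, never from a script. Its argument "targets" is a list of rows, each a list of 4 numbers: the shift along the world's x, y, z in units of 40 mm (1.0 is 40 mm), then the turn about the world's z in units of 5 degrees (1.0 is 5 degrees). In form: [[dx, dy, dz, spin], ...]. A call has 1 to 5 rows; each row is the pose to reach, as a shift and turn from the pose commanded when the call began; what a row does not reach only later rows make up. A row lasts 1/12 s, in which the tool goes at most 41.7 mm and 7.16 degrees, less where a joint would pass 70% of its speed; a pose out of reach is approached as far as the arm can. A call with a gripper value outside its range is refused whole. "hand" is the closure, from -1 (fully open) to 1 (shut), set as the call begins (left out, the last holds). The fingers move at their own pace and stop on an object; the grip force is fixed at half the most. Time passes only in rows, so rows that repeat a pose let the fingers close. It gives the time, the measured TCP pose, the force and the opening at its end, in the units of the state.
- get_state(): the state, without advancing time (a new reading comes with each control period).
- read_camera(name): name is "side" or "top"; returns the picture (400x640x3 uint8, red, green, blue); there is no depth.
- camera_model(name): a dict with "camera_matrix" (3x3 intrinsics, pixels), "T" (4x4, takes a point from camera to world coordinates). Camera axes: x right, y down, z forward; pixel columns grow to the right and rows downward; lengths in mm; the calibration is good to about 2 mm. A picture is of the moment at which its call begins. camera_model takes no time and is no camera call.
- ctrl.hand_in(): hands the job in, once; it reports no verdict.
Trained networks look in the newest picture that a camera, given by its name, has taken for a name from the list of things; names that differ only in an ending like _2 or _b are one class to them, and where a whole thing is asked for, a point or a joint stands for the part that bears it (a point fixed in the world has none). Each returns a list of dicts, best first, with "confidence" (0 to 1); they miss things now and then, are a little off and sometimes report something else, mostly with a low value. They report only what shows in the picture. A call takes as long as a camera call. They do not tell look-alikes from the thing itself.
- nets.look_for(camera, thing): "position" ([column, row] in pixels, amid what is visible of it).
The state is a dict: "clock": time; "joint_pos": joint angles; "joint_vel": joint speeds; "joint_efforts": joint torques, N m; "position": TCP position; "eef_rot": TCP orientation; "ft_force": force on the tool from outside, world axes, zero at the start; "torque": the same for the moment, N m; "finger_gap": finger opening in mm.
Only numpy, scipy, OpenCV 4.12 (cv2) and the standard library are available. Lean on these libraries where they do the work, as an engineer would, in place of code of your own. Each camera call takes 0.05 s, during which the arm holds its last target.

TASK

Set up the seasoning station for service: take the lid off the steel pan and lay it flat on the chopping board, handle up, then stand the steel shaker (the pot with the domed, holed top) upright on the bottom of the open pan. Set both down rather than dropping them. Leave the pan, the canister and the tumbler where they stand.

Things in the scene. Friction and masses are not known exactly. Their poses are not given: they have to be found in the camera images.
- pan: Loose rectangular steel food pan, 0.8 kg, at first closed by the lid. 176 (x) by 162 (y) mm over its rim, 65 mm high; walls and floor 3 mm thick, inside 150 (x) by 136 (y) mm, 62 mm deep, walls vertical. Origin: centre of its underside, z up. Stands on the table left or right of the middle, turned up to 17 degrees.
- lid: Loose flat steel lid, 0.3 kg, 176 (x) by 162 (y) mm, on the pan, axes along the pan's. Origin: underside centre, 59 mm above the pan's. Upward: a 140 by 126 mm step, 6 mm thick, inside the pan's mouth (5 mm play); a 4 mm plate on the rim (z 6 to 10 mm). Handle: dark bar 10 mm thick arched over the middle, its straight part 90 mm along x, centre line at z 50 mm, 35 mm free beneath.
- board: Fixed white plastic chopping board, 300 (x) by 260 (y) mm, 20 mm thick, on the table on the side opposite the pan, empty. Origin: centre of its underside, z up; the top is 20 mm above it.
- shaker: Loose steel shaker, about 0.2 kg: cylinder 56 mm across up to 60 mm height, a collar 59 mm across from 60 to 68 mm, and a shallow dome with small dark holes, 85 mm high in all. Origin: centre of its underside, z up. Stands in a row along x in the middle of the table with the canister and tumbler, in any order, centres at least 100 mm apart.
- canister: Bystander: steel canister 56 mm across with a flat overhanging lid 62 mm across and a small black knob, 82 mm high. Origin: centre of its underside.
- tumbler: Bystander: open steel tumbler 68 mm across the mouth, 100 mm high. Origin: centre of its underside.
Mind the look-alikes: they are no part of the job. Leave any green look-alike of the shaker alone.

How it is judged (in metres and radians):
On the way, in this order (a step that is already met when the one before it is completed fails the run):
1. the lid lies flat on the chopping board, handle up, released (x of lid in the frame of board between -0.12 and 0.12 m and y of lid in the frame of board between -0.1 and 0.1 m and z of lid in the frame of board below 0.027 m and angle between lid's own z axis and vertical below 0.08 rad and contact force between the fingers and lid below 0.1 N and linear speed of lid below 0.03 m/s), for 0.2 s.
2. the shaker stands upright in the pan, released (x of shaker in the frame of pan between -0.06 and 0.06 m and y of shaker in the frame of pan between -0.055 and 0.055 m and z of shaker in the frame of pan below 0.012 m and angle between shaker's own z axis and vertical below 0.12 rad and contact force between the fingers and shaker below 0.1 N and linear speed of shaker below 0.03 m/s and angle between pan's own z axis and vertical below 0.05 rad), for 0.2 s.
At the end, for the whole second after the job is handed in: Released and at rest: the lid flat (4.5 degrees), handle up, on the board, its centre within 120 mm (board x) and 100 mm (board y) of the board's centre; the shaker upright (7 degrees) on the floor of the level pan, anywhere between its walls (all of step 1 and all of step 2); the robot touches nothing.
It fails at once if the canister or tumbler is pushed more than 25 mm away or tipped (distance of any of canister, tumbler from where it was at the start of the episode above 0.025 m or angle between any of canister, tumbler's own z axis and vertical above 0.35 rad).
It fails at once if the pan is moved more than 40 mm (distance of pan from where it was at the start of the episode above 0.04 m).
It fails at once if the lid is dropped: it moves faster than 0.7 m/s while the fingers do not touch it (a fall of about 25 mm) (contact force between the fingers and lid below 0.05 N and linear speed of lid above 0.7 m/s).
It fails at once if the shaker is dropped: it moves faster than 0.7 m/s while the fingers do not touch it (a fall of about 25 mm) (contact force between the fingers and shaker below 0.05 N and linear speed of shaker above 0.7 m/s).
It also fails if it takes over 67 s, if anything falls off the work surface, if the arm or the gripper's body presses on something with over 40 N, if the wrist force passes 120 N, or if a joint passes its speed limit or range.

## Working session

There is one attempt and no reset: what is moved stays moved. The work goes in short steps, Python scripts to look and compute and a tool call to move; the robot and the scene stay as the last step left them, time stands still between calls to the robot, and variables do not carry over. Pictures are saved under pics/ and viewed, and the job is handed in when it is done.

Besides the shell and the picture viewer there is one more tool, called after "Call:" as name([rows], argument=value, ...), one row to a line, values as JSON. move_arm: Moves the arm, as the interface text tells. Its arguments: {"type":"object","properties":{"targets":{"type":"array","items":{"type":"array","items":{"type":"number"}}},"hand":{"type":"number"}},"required":["targets"]}

```bash
mkdir -p pics; ls; python3 - <<'E'
from bench import get_state, read_camera, camera_model, ctrl, nets
import cv2
s=get_state(); print(s); print(ctrl.hold_point_z)
for n in ("top","side"):
    im=read_camera(n); cv2.imwrite(f"pics/{n}0.png",im[:,:,::-1])
    m=camera_model(n); print(n,m["camera_matrix"],m["T"])
    for t in ("pan","lid","board","shaker","canister","tumbler"):
        print(n,t,[(r["position"],round(r["confidence"],2)) for r in nets.look_for(n,t)][:4])
E
```

```text
pics
{'clock': 0.0, 'joint_pos': array([ 1.07540428e+00,  4.91600301e-01,  1.55946570e+00, -3.11347124e-05,
        1.09172430e+00, -1.05580078e-01]), 'joint_vel': array([ 0.00090229,  0.00122389,  0.0001795 ,  0.00161957, -0.00034686,
       -0.00080838]), 'joint_efforts': array([ 4.11942165e-03, -6.18437147e+01, -2.61600602e+01,  1.21044231e-04,
        3.96421194e-03, -4.76798846e-05]), 'position': array([237.36888537, 577.91215778, 230.69683951]), 'eef_rot': array([ 0.30489955,  1.54940794, -0.30671887]), 'ft_force': array([ 0.03600607, -0.04636358,  0.82967059]), 'torque': array([-0.01707232, -0.01783397,  0.02211302]), 'finger_gap': 85.33649282542115}
18.700000000000003
top [[475.71770135   0.         316.89156687]
 [  0.         475.71770135 200.81189703]
 [  0.           0.           1.        ]] [[-1.60388163e-02 -9.88197434e-01  1.52343654e-01  3.43113492e+02]
 [-9.99856008e-01  1.66959028e-02  3.03485841e-03 -1.35475479e+01]
 [-5.54255412e-03 -1.52273042e-01 -9.88322923e-01  1.03895774e+03]
 [ 0.00000000e+00  0.00000000e+00  0.00000000e+00  1.00000000e+00]]
top pan []
top 
[... 310 characters left out ...]
5004703]
 [  0.         417.05348182 198.62770461]
 [  0.           0.           1.        ]] [[ 9.50681465e-01 -2.37404891e-01  1.99608792e-01  3.05856964e+02]
 [-3.10048403e-01 -7.45311196e-01  5.90238264e-01 -5.46159337e+02]
 [ 8.64521651e-03 -6.23016965e-01 -7.82160547e-01  7.88261059e+02]
 [ 0.00000000e+00  0.00000000e+00  0.00000000e+00  1.00000000e+00]]
side pan [([368.5, 317.6], 0.75)]
side lid [([398.0, 288.7], 0.63), ([403.9, 177.8], 0.18)]
side board [([301.6, 146.1], 0.78)]
side shaker [([299.0, 273.9], 0.74), ([304.0, 213.3], 0.72), ([260.9, 248.8], 0.69), ([370.0, 321.4], 0.61)]
side canister [([356.9, 193.7], 0.57)]
side tumbler [([403.7, 177.2], 0.96), ([301.2, 144.4], 0.19)]
```

View pics/top0.png

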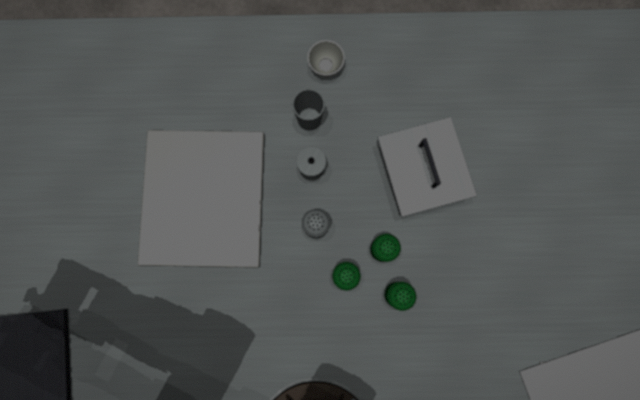

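View pics/side0.png

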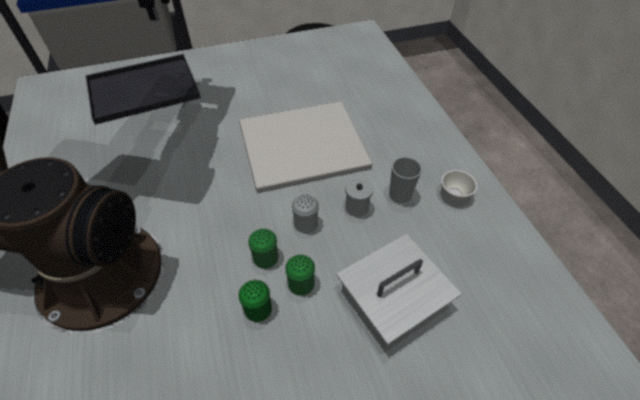

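```bash
cat > h.py <<'E'
import numpy as np
from bench import camera_model
def back(cam,px,z):
    m=camera_model(cam);K=np.array(m["camera_matrix"]);T=np.array(m["T"])
    d=T[:3,:3]@np.linalg.solve(K,[px[0],px[1],1.]);o=T[:3,3]
    return o+d*(z-o[2])/d[2]
def proj(cam,p):
    m=camera_model(cam);K=np.array(m["camera_matrix"]);T=np.array(m["T"])
    q=K@(T[:3,:3].T@(np.array(p)-T[:3,3]));return q[:2]/q[2]
E
python3 - <<'E'
import cv2,numpy as np
im=cv2.imread("pics/top0.png"); s=cv2.imread("pics/side0.png")
im=np.clip(im*2.0,0,255).astype('uint8')
a=cv2.resize(im[105:225,365:485],None,fx=5,fy=5,interpolation=cv2.INTER_CUBIC)
b=cv2.resize(im[195:315,295:425],(390,360),interpolation=cv2.INTER_CUBIC)
c=np.zeros((600,200,3),'uint8'); d=cv2.resize(s[185:245,280:320],(200,300),interpolation=cv2.INTER_CUBIC); c[:300]=d
e=cv2.resize(b,(200,185));c[310:495]=e
cv2.imwrite("pics/crop1.png",np.hstack([a,c]))
from h import *
for n,px in dict(lc=[(378,137),(451,119),(475,195),(401,215)]).items():
    P=[back("top",p,69) for p in px]; print(np.round(P,0), [np.linalg.norm(P[i]-P[(i+1)%4]) for i in range(4)],np.mean(P,0), [np.degrees(np.arctan2(*(P[i]-P[i-1])[1::-1])) for i in range(4)])
print("handle",back("top",(422,143),100),back("top",(436,187),100))
print("board",[np.round(back("top",p,20)) for p in [(149,130),(264,132),(260,267),(139,265)]])
for p in [(316,220)]: print("shaker",back("top",p,76))
print(back("side",(305,204),76))
print("can",back("top",(312,160),82),"tumb",back("top",(309,102),100))
E
```

```text
[[ 626. -141.   69.]
 [ 663. -297.   69.]
 [ 499. -337.   69.]
 [ 460. -183.   69.]] [np.float64(159.9575991002528), np.float64(168.47523123248823), np.float64(159.13001458912973), np.float64(171.13069834708978)] [ 562.2003183  -239.49653177   69.        ] [np.float64(13.952284897948905), np.float64(-76.77291900667153), np.float64(-166.3252352551218), np.float64(104.18015899515355)]
handle [ 603.12016385 -226.19078654  100.        ] [ 511.80847268 -249.68569378  100.        ]
board [array([666., 360.,  20.]), array([657., 104.,  20.]), array([360., 113.,  20.]), array([368., 370.,  20.])]
shaker [452.06459148  -8.14217858  76.        ]
[446.6934333  -11.20211603  76.        ]
can [575.96038816  -1.88633929  82.        ] tumb [694.3820264    2.30780998 100.        ]
```

View pics/crop1.png

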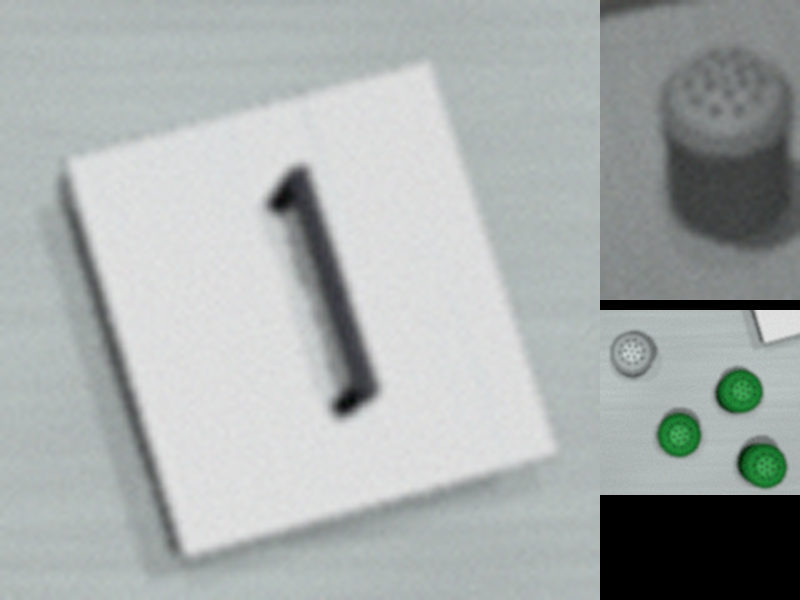

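```bash
python3 - <<'E'
from h import *
from bench import get_state
from scipy.spatial.transform import Rotation as R
s=get_state(); r=R.from_rotvec(s["eef_rot"]).as_matrix(); print(np.round(r,3))
y=r[:,1];print("tool y yaw",np.degrees(np.arctan2(y[1],y[0])))
P=[back("top",p,69) for p in [(378.6,137),(451.6,117.6),(476,195.4),(401.6,216.4)]]
print(np.mean(P,0),[np.linalg.norm(P[i]-P[(i+1)%4]) for i in range(4)],[np.degrees(np.arctan2(*(P[i]-P[i-1])[1::-1])) for i in range(4)])
a,b=back("top",(425.6,138.6),114),back("top",(439,183.4),114);print(a,b,(a+b)/2,np.degrees(np.arctan2(*(a-b)[1::-1])),np.linalg.norm(a-b))
print("side handle ends",back("side",(379,291),114),back("side",(421,263),114))
E
```

```text
[[ 0.     0.38   0.925]
 [ 0.     0.925 -0.38 ]
 [-1.     0.     0.   ]]
tool y yaw 67.66640511270808
[ 562.01315606 -240.95126594   69.        ] [np.float64(160.87100777732982), np.float64(172.42038168427305), np.float64(160.51010136283324), np.float64(173.89775019741163)] [np.float64(13.672642207756795), np.float64(-75.72135326774942), np.float64(-166.4547619905655), np.float64(104.80758671419204)]
[ 608.20709595 -230.68021797  114.        ] [ 516.41507547 -252.47366458  114.        ] [ 562.31108571 -241.57694128  114.        ] 13.355988822529802 94.34367673342484
side handle ends [ 507.97558393 -264.95369151  114.        ] [ 603.75578304 -236.77449155  114.        ]
```

Call:
move_arm([
  [0.36,-0.92,0,0.4],
  [0.73,-1.85,0,0.8],
  [1.1,-2.8,0,1.2],
  [1.46,-3.7,0,1.6],
  [1.83,-4.6,0,2],
], hand=-1)

```text
clock: 1.12
position: [310.8, 392.4, 231.4]
eef_rot: [0.167, 1.564, -0.167]
ft_force: [1.5, -0.6, 0.1]
finger_gap: 85.2
```

Call:
move_arm([
  [0.36,-0.92,0,0.4],
  [0.73,-1.85,0,0.8],
  [1.1,-2.8,0,1.2],
  [1.46,-3.7,0,1.6],
  [1.83,-4.6,0,2],
])

```text
clock: 1.53
position: [384.2, 208.3, 231.6]
eef_rot: [0.031, 1.57, -0.03]
ft_force: [1.5, 0.6, -0.1]
finger_gap: 85.5
```

Call:
move_arm([
  [0.36,-0.92,0,0.4],
  [0.73,-1.85,0,0.8],
  [1.1,-2.8,0,1.2],
  [1.46,-3.7,0,1.6],
  [1.83,-4.6,0,2],
])

```text
clock: 1.95
position: [457.4, 24.1, 231.6]
eef_rot: [-0.106, 1.567, 0.106]
ft_force: [1.1, 0.5, -0.4]
finger_gap: 85.3
```

Call:
move_arm([
  [0.36,-0.92,0,0.3],
  [0.73,-1.85,0,0.6],
  [1.1,-2.8,0,0.9],
  [1.46,-3.7,0,1.2],
  [1.83,-4.6,0,1.2],
])

```text
clock: 2.37
position: [530.6, -160.0, 231.5]
eef_rot: [-0.188, 1.562, 0.188]
ft_force: [1.4, 1.2, -0.1]
finger_gap: 85.3
```

Call:
move_arm([
  [0.4,-1,0,0],
  [0.79,-2.03,0,0],
  [0.79,-2.03,-0.8,0],
  [0.79,-2.03,-1.5,0],
  [0.79,-2.03,-1.7,0],
])

```text
clock: 2.78
position: [560.4, -239.1, 159.4]
eef_rot: [-0.184, 1.567, 0.189]
ft_force: [0.2, 0.7, -0.4]
finger_gap: 85.5
```

```bash
python3 - <<'E'
from bench import *
import cv2,numpy as np
from h import *
t=read_camera("top");s=read_camera("side")
print(get_state()["position"])
a=cv2.resize(t[105:225,355:485,::-1],(400,370));b=cv2.resize(s[215:345,330:470,::-1],(400,370))
cv2.imwrite("pics/app.png",np.clip(np.hstack([a,b])*1.8,0,255).astype('uint8'))
E
```

```text
[ 561.31900668 -238.66612919  162.08826075]
```

View pics/app.png

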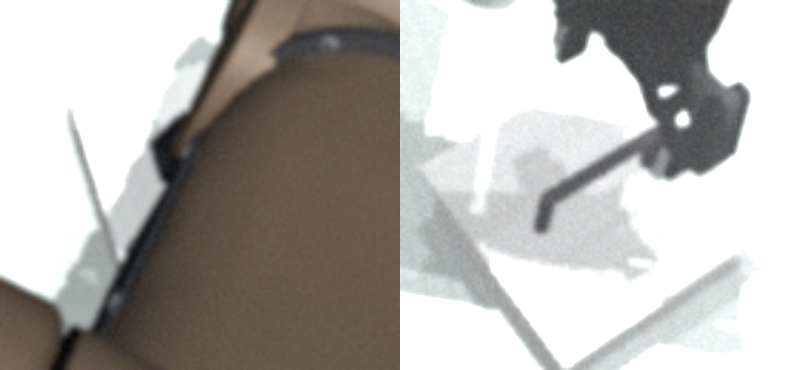

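Call:
move_arm([
  [0,-0.03,-0.6,0],
  [0,-0.03,-1.1,0],
  [0,-0.03,-1.5,0],
  [0,-0.03,-1.77,0],
  [0,-0.03,-1.77,0],
])

```text
clock: 3.3
position: [561.9, -239.8, 92.1]
eef_rot: [-0.187, 1.563, 0.188]
ft_force: [-0.1, 0.4, 1.0]
finger_gap: 85.4
```

```bash
python3 - <<'E'
from bench import *
import cv2,numpy as np
s=read_camera("side")
st=get_state();print(st["position"],st["ft_force"])
b=cv2.resize(s[215:345,330:470,::-1],(700,600))
cv2.imwrite("pics/app2.png",b)
E
```

```text
[ 562.21803244 -240.04949887   93.20156418] [0.70489181 0.10711728 0.92468783]
```

View pics/app2.png

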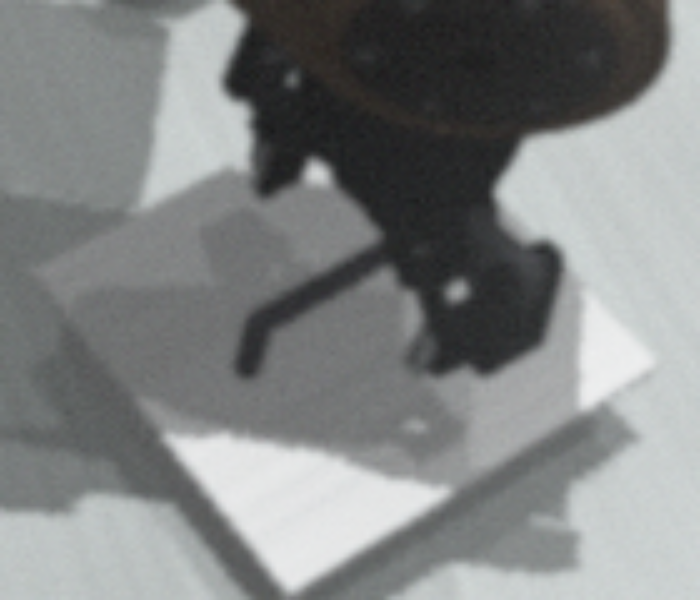

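The handle (crop ≈ (250,330)–(390,260)) runs between the two fingers. Closing.

Call:
move_arm([
  [0,0,0,0],
  [0,0,0,0],
  [0,0,0,0],
  [0,0,0,0],
  [0,0,0,0],
], hand=1)

```text
clock: 3.77
position: [562.0, -240.4, 93.0]
eef_rot: [-0.188, 1.562, 0.187]
ft_force: [0.0, 0.8, -0.1]
finger_gap: 25.7
```

Call:
move_arm([
  [0,0,0,0],
  [0,0,0,0],
  [0,0,0,0],
  [0,0,0,0],
  [0,0,0,0],
])

```text
clock: 4.18
position: [562.0, -240.3, 92.9]
eef_rot: [-0.187, 1.562, 0.187]
ft_force: [-2.0, 2.1, 5.6]
finger_gap: 7.6
```

Call:
move_arm([
  [0,0,0.1,0],
  [0,0,0.25,0],
  [0,0,0.45,0],
  [0,0,0.6,0],
  [0,0,0.6,0],
])

```text
clock: 4.6
position: [562.4, -240.5, 118.1]
eef_rot: [-0.188, 1.561, 0.186]
ft_force: [0.6, -0.0, -2.6]
finger_gap: 7.9
```

```bash
python3 - <<'E'
from bench import *
import cv2,numpy as np
s=read_camera("side")
st=get_state();print(st["position"],st["ft_force"],st["torque"],st["finger_gap"])
cv2.imwrite("pics/lift.png",cv2.resize(s[195:365,310:490,::-1],(630,595)))
E
```

```text
[ 562.17208513 -240.43147996  117.45510402] [-0.53918575  0.51218176 -3.0420266 ] [-0.01816694  0.02291343 -0.00710098] 7.896369692773693
```

View pics/lift.png

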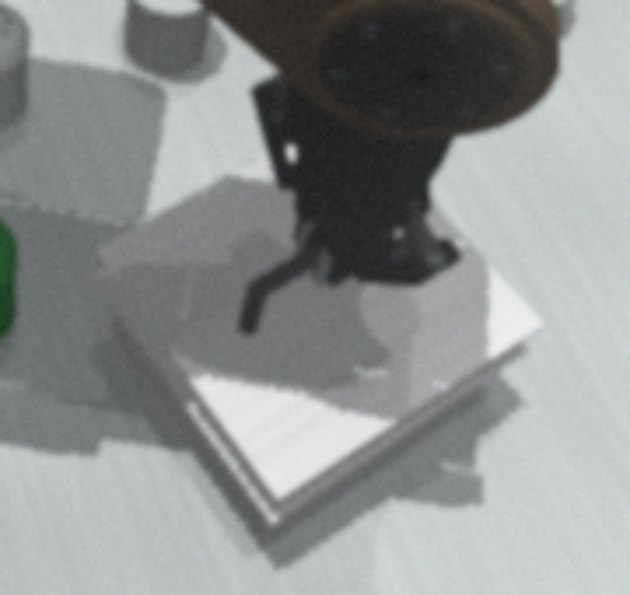

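Call:
move_arm([
  [0,0,0.4,0],
  [0,0,0.9,0],
  [0,0,1.5,0],
  [0,0,2.1,0],
  [0,0,2.6,0],
])

```text
clock: 5.07
position: [561.8, -240.2, 221.9]
eef_rot: [-0.187, 1.562, 0.187]
ft_force: [-0.3, -0.9, -1.8]
finger_gap: 7.7
```

Call:
move_arm([
  [-0.06,0.4,0,-0.2],
  [-0.13,1,0,-0.4],
  [-0.2,1.8,0,-0.6],
  [-0.26,2.6,0,-0.8],
  [-0.35,3.4,0,-1],
])

```text
clock: 5.48
position: [547.4, -103.1, 220.3]
eef_rot: [-0.117, 1.568, 0.118]
ft_force: [0.7, 0.7, -2.9]
finger_gap: 7.9
```

Call:
move_arm([
  [-0.1,0.9,0,-0.2],
  [-0.2,1.8,0,-0.4],
  [-0.3,2.7,0,-0.6],
  [-0.4,3.6,0,-0.8],
  [-0.5,4.5,0,-1],
])

```text
clock: 5.9
position: [527.2, 77.4, 220.5]
eef_rot: [-0.049, 1.57, 0.05]
ft_force: [0.6, -0.4, -2.3]
finger_gap: 7.8
```

Call:
move_arm([
  [-0.1,0.9,0,-0.2],
  [-0.2,1.8,0,-0.4],
  [-0.3,2.7,0,-0.6],
  [-0.36,3.4,0,-0.8],
  [-0.4,4,0,-1],
])

```text
clock: 6.32
position: [511.1, 237.9, 220.3]
eef_rot: [0.018, 1.571, -0.018]
ft_force: [-0.3, -0.2, -2.9]
finger_gap: 8.0
```

```bash
python3 - <<'E'
from bench import *
import cv2,numpy as np
s=read_camera("side")
st=get_state();print(st["position"],st["ft_force"],st["torque"],st["finger_gap"])
cv2.imwrite("pics/carry.png",s[:,:,::-1])
E
```

```text
[510.98273979 240.72525155 220.37098981] [-1.21501942  2.1862598  -2.85348187] [0.14463414 0.09563679 0.01482005] 8.015513215261109
```

View pics/carry.png

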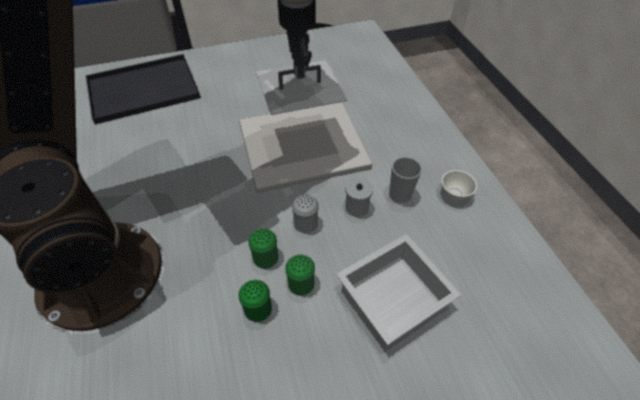

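Lid held level over the board (side px ≈ (300,85)); pan open at (398,290). Lowering.

Call:
move_arm([
  [0,0,-0.6,0],
  [0,0,-1.4,0],
  [0,0,-2.2,0],
  [0,0,-3,0],
  [0,0,-3.6,0],
])

```text
clock: 6.78
position: [511.1, 235.5, 74.1]
eef_rot: [0.018, 1.572, -0.019]
ft_force: [-0.1, 0.0, -2.7]
finger_gap: 7.6
```

Call:
move_arm([
  [0,0,-0.2,0],
  [0,0,-0.35,0],
  [0,0,-0.42,0],
  [0,0,-0.46,0],
  [0,0,-0.5,0],
])

```text
clock: 7.2
position: [512.5, 235.9, 57.6]
eef_rot: [0.019, 1.569, -0.018]
ft_force: [-0.2, 0.3, -2.4]
finger_gap: 7.8
```

Call:
move_arm([
  [0,0,-0.03,0],
  [0,0,-0.06,0],
  [0,0,-0.06,0],
])

```text
clock: 7.45
position: [512.1, 235.8, 54.5]
eef_rot: [0.019, 1.57, -0.018]
ft_force: [1.0, -0.3, -2.4]
finger_gap: 7.3
```

Call:
move_arm([
  [0,0,-0.03,0],
  [0,0,-0.06,0],
  [0,0,-0.06,0],
])

```text
clock: 7.7
position: [512.2, 235.9, 53.8]
eef_rot: [0.019, 1.569, -0.018]
ft_force: [-6.4, -2.5, 20.8]
finger_gap: 7.9
```

Call:
move_arm([
  [0,0,0.03,0],
  [0,0,0.03,0],
  [0,0,0.03,0],
  [0,0,0.03,0],
  [0,0,0.03,0],
], hand=-1)

```text
clock: 8.12
position: [511.9, 235.7, 52.8]
eef_rot: [0.018, 1.571, -0.018]
ft_force: [0.1, 0.4, -0.5]
finger_gap: 67.8
```

Call:
move_arm([
  [0,0,0.03,0],
  [0,0,0.03,0],
  [0,0,0.5,0],
  [0,0,1,0],
  [0,0,2,0],
])

```text
clock: 8.53
position: [510.5, 235.2, 130.8]
eef_rot: [0.017, 1.576, -0.02]
ft_force: [1.0, 0.3, -0.1]
finger_gap: 84.9
```

```bash
python3 - <<'E'
from bench import *
import cv2,numpy as np
from h import *
s=read_camera("side")
st=get_state();print(st["position"],st["ft_force"],st["finger_gap"])
print([ (r["position"],r["confidence"]) for r in nets.look_for("side","lid")])
cv2.imwrite("pics/rel.png",cv2.resize(s[50:250,200:440,::-1],(720,600)))
E
```

```text
[513.55676907 236.37228681 139.75104456] [3.19848519 1.01786213 8.38806778] 85.54633640077542
[([302.6, 143.1], 0.65)]
```

View pics/rel.png

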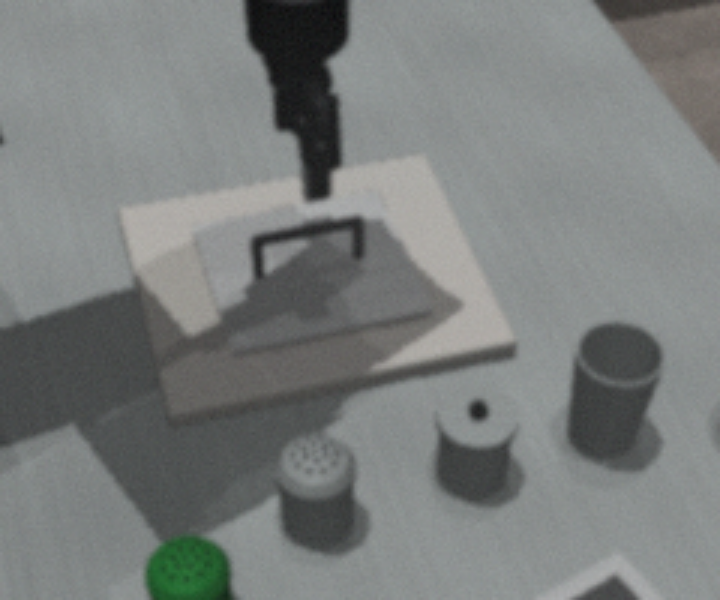

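```bash
python3 - <<'E'
import cv2,numpy as np
from h import *
t=cv2.imread("pics/top0.png");s=cv2.imread("pics/side0.png")
a=t[200:245,295:340];b=s[185:240,280:330]
a=cv2.resize(np.clip(a*2.,0,255).astype('uint8'),(400,400),interpolation=cv2.INTER_CUBIC)
b=cv2.resize(np.clip(b*2.,0,255).astype('uint8'),(400,440),interpolation=cv2.INTER_CUBIC)
for cam,img,o,sc in (("top",a,(295,200),400/45),("side",b,(280,185),8)):
    for z,r in ((0,28),(64,29.5)):
        P=[(proj(cam,(450+r*np.cos(u),-9+r*np.sin(u),z))-o)*sc for u in np.linspace(0,6.3,40)]
        cv2.polylines(img,[np.int32(P)],True,(0,0,255),1)
cv2.imwrite("pics/sh.png",np.hstack([a,b[:400]]))
E
```

```text
(no output)
```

View pics/sh.png

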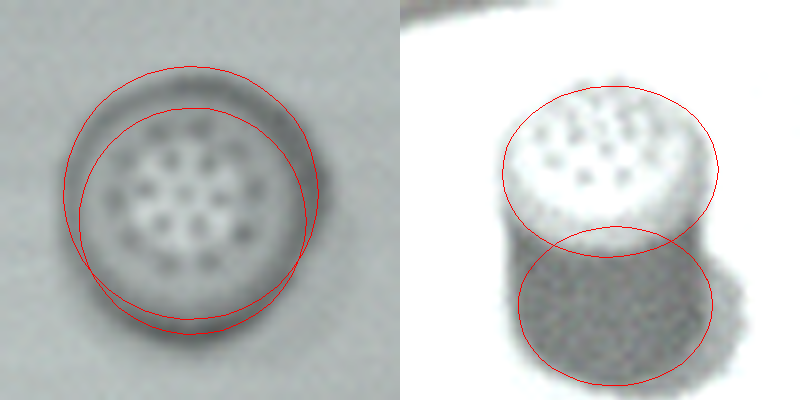

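Call:
move_arm([
  [0,0,0.5,0],
  [0,0,1,0],
  [0,-0.5,1.5,0],
  [0,-1,1.9,0],
  [0,-1.5,2,0],
])

```text
clock: 9.05
position: [512.5, 175.4, 215.1]
eef_rot: [0.018, 1.567, -0.017]
ft_force: [-0.0, 0.5, -0.9]
finger_gap: 85.1
```

Call:
move_arm([
  [-0.3,-0.9,0,0],
  [-0.6,-1.8,0,0],
  [-1,-2.8,0,0],
  [-1.35,-3.8,0,0],
  [-1.65,-4.64,0,0],
])

```text
clock: 9.47
position: [444.7, -11.4, 212.7]
eef_rot: [0.018, 1.571, -0.018]
ft_force: [1.2, -0.4, -0.0]
finger_gap: 85.6
```

Call:
move_arm([
  [0,0,0,0],
  [0,0,-0.7,0],
  [0,0,-1.4,0],
  [0,0,-2,0],
  [0,0,-2,0],
])

```text
clock: 9.88
position: [444.2, -9.6, 129.6]
eef_rot: [0.019, 1.577, -0.018]
ft_force: [0.3, 0.3, -0.2]
finger_gap: 85.1
```

```bash
python3 - <<'E'
from bench import *
import cv2,numpy as np
s=read_camera("side")
st=get_state();print(st["position"],st["ft_force"],st["finger_gap"],st["joint_pos"])
cv2.imwrite("pics/s1.png",cv2.resize(s[130:280,230:410,::-1],(720,600)))
E
```

```text
[445.07950481  -9.63174582 131.5585688 ] [0.60789041 0.13690743 0.97764981] 85.38744099814252 [-1.70269474e-01  3.93143644e-01  2.09242681e+00  1.61903270e-04
  6.60208203e-01 -1.71787214e+00]
```

View pics/s1.png

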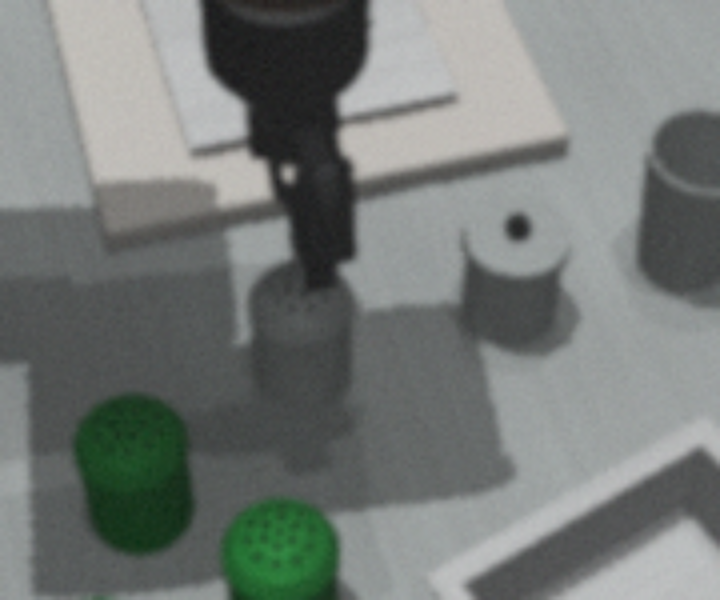

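Call:
move_arm([
  [0.04,0,-0.6,0],
  [0.04,0,-1.2,0],
  [0.04,0,-1.8,0],
  [0.04,0,-2.3,0],
  [0.04,0,-2.6,0],
])

```text
clock: 10.35
position: [448.0, -9.7, 28.5]
eef_rot: [0.018, 1.57, -0.018]
ft_force: [-0.3, -0.5, -0.5]
finger_gap: 85.1
```

Call:
move_arm([
  [0,0,-0.06,0],
  [0,0,-0.08,0],
  [0,0,-0.08,0],
])

```text
clock: 10.6
position: [448.2, -9.8, 26.8]
eef_rot: [0.018, 1.569, -0.018]
ft_force: [0.2, 0.0, 0.0]
finger_gap: 85.2
```

```bash
python3 - <<'E'
from bench import *
import cv2,numpy as np
s=read_camera("side")
st=get_state();print(st["position"],st["ft_force"],st["finger_gap"])
cv2.imwrite("pics/s2.png",cv2.resize(s[150:250,250:370,::-1],(720,600)))
E
```

```text
[448.19366554  -9.87073765  26.88450662] [-0.05017621  0.15338162  0.69495103] 85.2141893736745
```

View pics/s2.png

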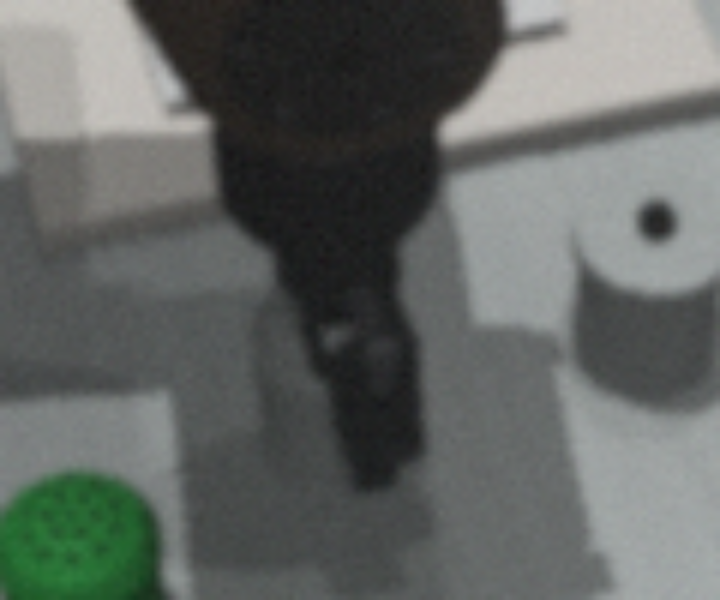

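```bash
python3 - <<'E'
from h import *
f=lambda p:(proj("side",p)-[250,150])*6
for x in (446,448): print(f((x,-9.9-47,27)),f((x-11,-57,27)),f((x+11,-57,27)))
for x in (442,445,448): print(x,f((x-28,-10,40)),f((x,-10,40)),f((x+28,-10,40)))
E
```

```text
[367.19904322 501.2319935 ] [338.35570881 509.13755391] [396.0646846  493.79940282]
[372.44268427 499.83841975] [343.62498651 507.73706159] [401.28347906 492.41232816]
442 [246.47403679 402.61235585] [319.3219055 384.0384051] [391.29838627 365.68663129]
445 [254.32132274 400.61154093] [327.07507373 382.06158728] [398.9591199  363.73338144]
448 [262.15844292 398.61331796] [334.81825846 380.08731495] [406.61004798 361.78263169]
```

Call:
move_arm([
  [0,0,0,0],
  [0,0,0,0],
  [0,0,0,0],
  [0,0,0,0],
  [0,0,0,0],
], hand=1)

```text
clock: 11.07
position: [448.0, -9.8, 26.8]
eef_rot: [0.018, 1.569, -0.018]
ft_force: [-1.0, 2.9, 13.8]
finger_gap: 56.8
```

Call:
move_arm([
  [0,0,0,0],
  [0,0,0,0],
  [0,0,0,0],
])

```text
clock: 11.32
position: [448.1, -9.9, 26.8]
eef_rot: [0.018, 1.569, -0.018]
ft_force: [-0.9, 1.7, 14.3]
finger_gap: 57.0
```

Call:
move_arm([
  [0,0,0.2,0],
  [0,0,0.5,0],
  [0,0,0.9,0],
  [0,0,1.2,0],
  [0,0,1.2,0],
])

```text
clock: 11.73
position: [448.2, -10.0, 75.8]
eef_rot: [0.018, 1.568, -0.019]
ft_force: [-0.1, -0.9, -1.5]
finger_gap: 57.3
```

```bash
python3 - <<'E'
from bench import *
import cv2,numpy as np
s=read_camera("side")
st=get_state();print(st["position"],st["ft_force"],st["finger_gap"])
cv2.imwrite("pics/s3.png",cv2.resize(s[130:280,230:410,::-1],(720,600)))
E
```

```text
[447.90407819  -9.91887857  74.76062769] [-1.09029119  0.78381325 -1.89143616] 56.832129248714985
```

View pics/s3.png

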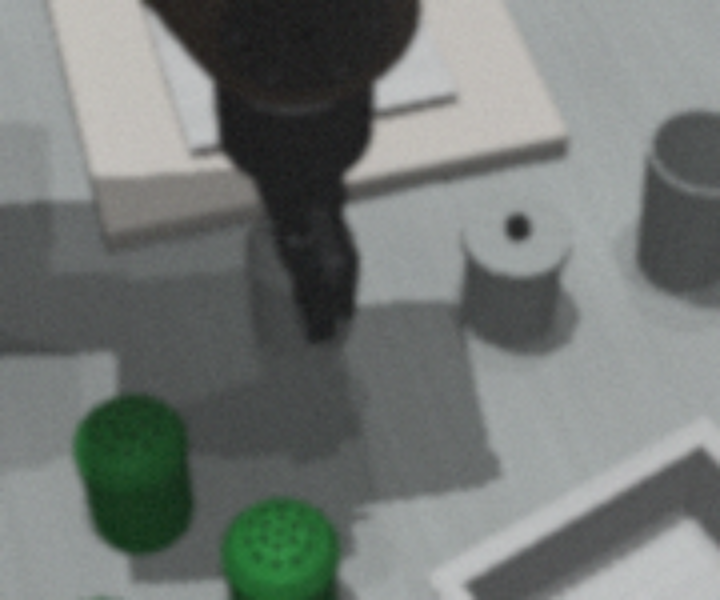

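Call:
move_arm([
  [0,0,0.6,0],
  [0,0,1.3,0],
  [0,0,2,0],
  [0,0,2.6,0],
  [0,0,2.9,0],
])

```text
clock: 12.2
position: [447.9, -9.9, 191.6]
eef_rot: [0.018, 1.569, -0.018]
ft_force: [0.2, -0.1, -1.5]
finger_gap: 56.4
```

```bash
python3 - <<'E'
from bench import *
import cv2,numpy as np
from h import *
t=read_camera("top")
a=t[:,:,::-1].copy();a=np.clip(a*2.,0,255).astype('uint8')
o=(365,105);a=cv2.resize(a[105:225,365:485],(600,600),interpolation=cv2.INTER_CUBIC)
c,sn=np.cos(np.radians(13.7)),np.sin(np.radians(13.7))
for z,w,h in((65,88,81),(65,75,68),(3,75,68)):
    P=[(proj("top",(562+c*x-sn*y,-241+sn*x+c*y,z))-o)*5 for x,y in((w,h),(-w,h),(-w,-h),(w,-h))]
    cv2.polylines(a,[np.int32(P)],True,(0,0,255),1)
cv2.imwrite("pics/pan.png",a)
E
```

```text
(no output)
```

View pics/pan.png

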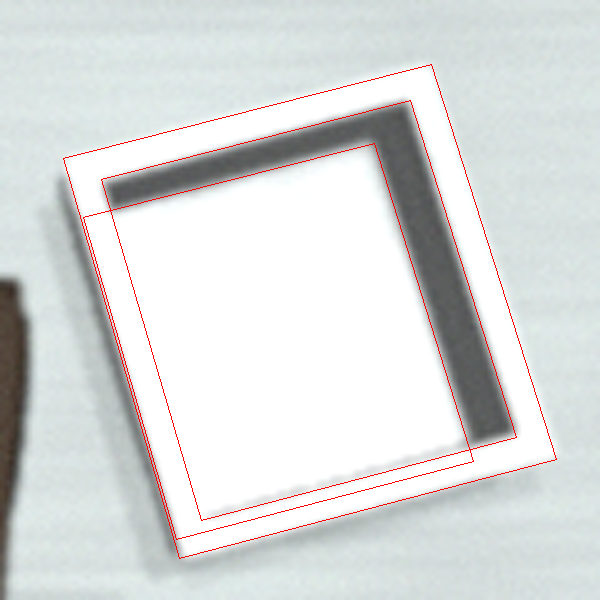

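The pan overlay matches to ~1 mm. The pan has not moved: centre (562,-241).

Call:
move_arm([
  [0.2,-0.4,0,0.3],
  [0.5,-1,0,0.6],
  [0.9,-1.8,0,1],
  [1.3,-2.6,0,1.5],
  [1.7,-3.4,0,2],
])

```text
clock: 12.67
position: [515.6, -147.2, 188.2]
eef_rot: [-0.12, 1.569, 0.121]
ft_force: [1.3, 0.2, -2.4]
finger_gap: 56.8
```

Call:
move_arm([
  [0.4,-0.8,0,0.5],
  [0.75,-1.5,0,1],
  [1,-2.1,0,1],
  [1.15,-2.38,0,1],
  [1.15,-2.38,0,1],
])

```text
clock: 13.08
position: [561.8, -243.4, 187.3]
eef_rot: [-0.185, 1.564, 0.186]
ft_force: [0.1, 0.7, -2.6]
finger_gap: 56.9
```

Call:
move_arm([
  [0,0,-0.4,0],
  [0,0,-1,0],
  [0,0,-1.6,0],
  [0,0,-1.9,0],
  [0,0,-1.9,0],
])

```text
clock: 13.5
position: [560.0, -239.7, 110.3]
eef_rot: [-0.185, 1.567, 0.191]
ft_force: [-0.7, 0.1, -2.0]
finger_gap: 57.0
```

```bash
python3 - <<'E'
from bench import *
import cv2,numpy as np
s=read_camera("side")
st=get_state();print(st["position"],st["ft_force"],st["finger_gap"])
cv2.imwrite("pics/p1.png",cv2.resize(s[195:365,310:490,::-1],(630,595)))
E
```

```text
[ 560.83498548 -240.26281037  112.30364674] [ 0.19113454 -0.18367663 -2.25318167] 57.193710266699924
```

View pics/p1.png

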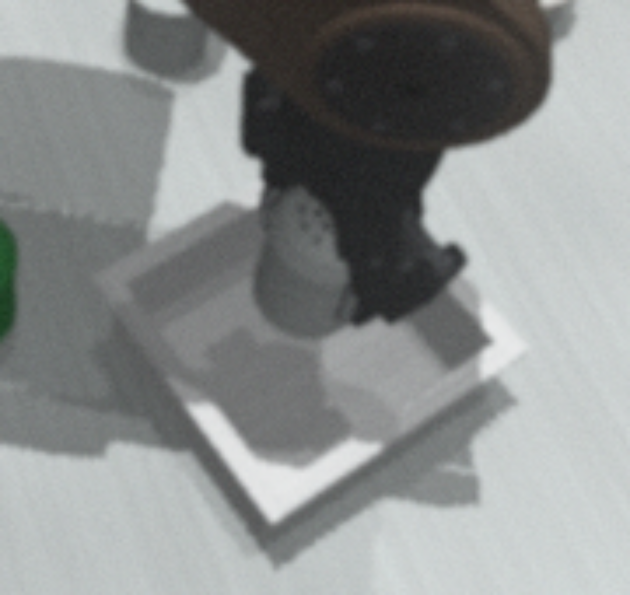

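Call:
move_arm([
  [0,0,-0.4,0],
  [0,0,-0.9,0],
  [0,0,-1.4,0],
  [0,0,-1.75,0],
  [0,0,-1.9,0],
])

```text
clock: 13.97
position: [561.4, -240.8, 37.1]
eef_rot: [-0.187, 1.563, 0.188]
ft_force: [-0.3, 0.4, -2.5]
finger_gap: 56.8
```

Call:
move_arm([
  [0,0,-0.03,0],
  [0,0,-0.05,0],
  [0,0,-0.05,0],
])

```text
clock: 14.22
position: [562.0, -241.3, 36.9]
eef_rot: [-0.188, 1.561, 0.187]
ft_force: [-0.9, 0.5, -1.6]
finger_gap: 56.8
```

Call:
move_arm([
  [0,0,-0.03,0],
  [0,0,-0.06,0],
  [0,0,-0.1,0],
  [0,0,-0.1,0],
])

```text
clock: 14.55
position: [561.4, -241.1, 31.7]
eef_rot: [-0.187, 1.563, 0.187]
ft_force: [-0.4, -0.4, -1.7]
finger_gap: 56.8
```

Call:
move_arm([
  [0,0,-0.02,0],
  [0,0,-0.04,0],
  [0,0,-0.04,0],
])

```text
clock: 14.8
position: [561.5, -241.1, 30.2]
eef_rot: [-0.187, 1.563, 0.187]
ft_force: [-0.1, 0.5, -1.3]
finger_gap: 56.3
```

Call:
move_arm([
  [0,0,-0.02,0],
  [0,0,-0.03,0],
  [0,0,-0.03,0],
])

```text
clock: 15.05
position: [561.7, -241.0, 30.0]
eef_rot: [-0.188, 1.562, 0.187]
ft_force: [-2.7, 3.3, 10.0]
finger_gap: 56.4
```

Call:
move_arm([
  [0,0,0.01,0],
  [0,0,0.01,0],
  [0,0,0.01,0],
  [0,0,0.01,0],
  [0,0,0.01,0],
], hand=-0.8)

```text
clock: 15.47
position: [561.5, -241.1, 29.2]
eef_rot: [-0.187, 1.563, 0.187]
ft_force: [-0.2, -0.0, 0.1]
finger_gap: 77.3
```

```bash
python3 - <<'E'
from bench import *
import cv2,numpy as np
s=read_camera("side")
st=get_state();print(st["position"],st["ft_force"],st["finger_gap"])
cv2.imwrite("pics/p2.png",cv2.resize(s[195:365,310:490,::-1],(630,595)))
E
```

```text
[ 561.43988223 -241.06403122   29.17892939] [-0.67789866 -0.02065334 -0.03500346] 77.22319341512173
```

View pics/p2.png

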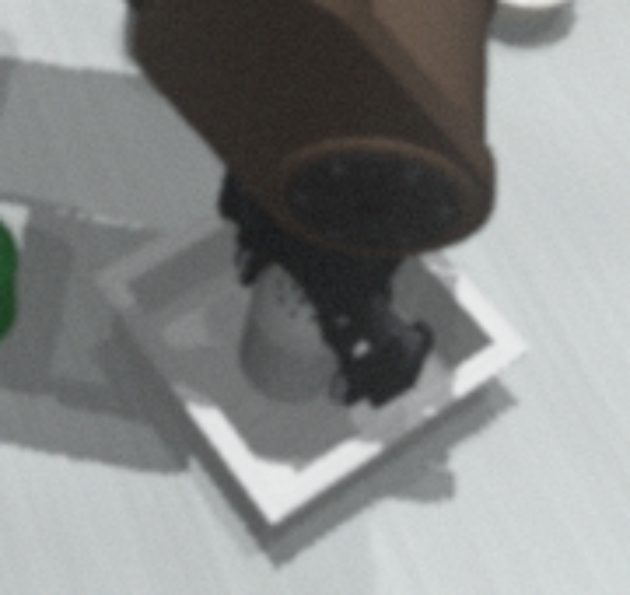

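Released (77 mm opening, no force), and the shaker stands upright. Retracting straight up.

Call:
move_arm([
  [0,0,0.2,0],
  [0,0,0.6,0],
  [0,0,1.2,0],
  [0,0,2,0],
  [0,0,2.8,0],
])

```text
clock: 15.93
position: [561.1, -240.9, 142.7]
eef_rot: [-0.187, 1.564, 0.188]
ft_force: [1.1, -0.9, 0.1]
finger_gap: 77.3
```

Call:
move_arm([
  [0,0,0.8,0],
  [0,0,1.6,0],
  [0,0.6,2,0],
  [0,1.4,2,0],
  [0,2.2,2,0],
])

```text
clock: 16.35
position: [561.5, -152.6, 223.2]
eef_rot: [-0.187, 1.56, 0.185]
ft_force: [1.3, -0.3, -0.9]
finger_gap: 76.7
```

Call:
move_arm([
  [-0.2,0.9,0,0],
  [-0.4,1.8,0,0],
  [-0.6,2.6,0,0],
  [-0.8,3.2,0,0],
  [-0.8,3.2,0,0],
])

```text
clock: 16.77
position: [527.9, -21.5, 222.1]
eef_rot: [-0.189, 1.563, 0.19]
ft_force: [0.6, 0.8, -0.1]
finger_gap: 76.8
```

```bash
python3 - <<'E'
from bench import *
import cv2,numpy as np
s=read_camera("side");t=read_camera("top")
st=get_state();print(st["clock"],st["position"],st["ft_force"])
cv2.imwrite("pics/f1.png",s[:,:,::-1])
cv2.imwrite("pics/f2.png",np.clip(t[:,:,::-1]*1.8,0,255).astype('uint8'))
E
```

```text
16.8667 [529.44023829 -24.42556311 222.06326796] [-0.30529303 -0.25191821  0.44178599]
```

View pics/f1.png

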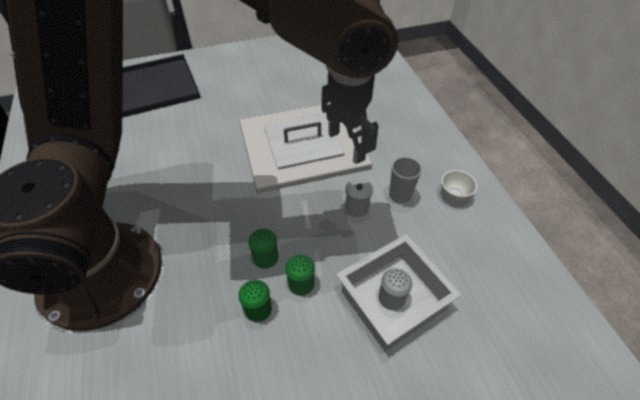

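View pics/f2.png

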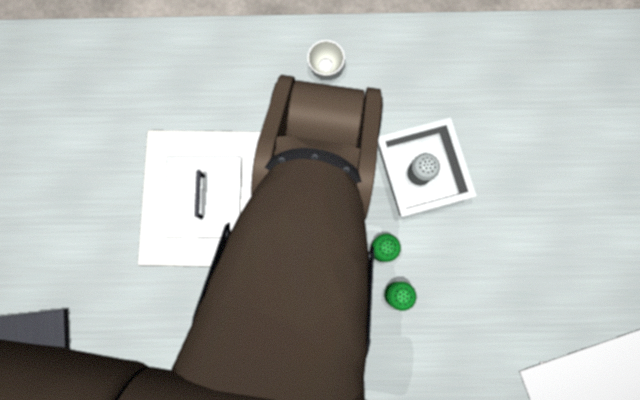

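Both pictures show the lid flat on the board with its handle up (side px (303,132), top px (201,194)). The shaker stands upright mid-pan (side px (395,288), top px (425,167)). The canister and tumbler are where they were, and the arm is clear.

Call:
move_arm([
  [0,0,0,0],
  [0,0,0,0],
  [0,0,0,0],
])

```text
clock: 17.12
position: [529.7, -26.0, 221.3]
eef_rot: [-0.186, 1.563, 0.186]
ft_force: [0.3, 0.1, -0.5]
finger_gap: 76.8
```

```bash
python3 -c "
from bench import ctrl
print(ctrl.hand_in())"
```

```text
the job is handed in; nothing more can be done
None
```

I lifted the lid off the pan by its handle and laid it flat, handle up, near the centre of the board. Then I stood the steel shaker on the floor of the open pan, near its centre. I handed the job in at about 17 s; the hand-in gives no verdict.

- **Final pictures:** both cameras show the lid flat on the board and the shaker upright in the pan. The arm is clear, with almost no force on the wrist. The pan looks unmoved in both; I measured it to about 1 mm only before setting the shaker down.
- **Bystanders:** the side view shows the canister and tumbler where they stood. The arm hid them from the top camera in the last picture, so that view could not confirm it.
- **Green look-alikes:** I left these alone.
- **Readings that disagreed:** the finger opening on the 10 mm handle read about 8 mm, though the lid stayed held and level all the way. The wrist force peaked at about 21 N as the lid touched the board.

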